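Fold the tube carrier's handle down, draw the long tube and hold it leaning

TASK

Fold the tube carrier's carrying handle down, away from you, until it rests in its catches. Then draw the long tube (the tallest of the three) out of its hole and finish while holding it in the air, its underside about 10 cm or more above the carrier's top, leaning about 45 degrees from upright with the cap end higher, and keep still; do not put it down or let go. Leave the two short tubes in their holes and the bottle and the well plate where they stand.

Things in the scene. Friction and masses are not known exactly. Their poses are not given: they have to be found in the camera images.
- carrier: Fixed blue block 90 (x) by 215 (y) by 60 mm high; three round holes 32 mm wide, 50 mm deep, at y = -65, 0, +65 mm. Origin: centre of its underside, on the table; z up, x to the side where the handle folds down (away from the robot, yaw within 0.35 rad). Two U-shaped catches 45 mm high at x = 120, y = -85 and +85 mm; between them, under the folded handle's sleeve, only the table.
- handle (a joint): Carrier's handle, a steel U of 10 mm bar hinged on the carrier's y axis 40 mm above the table; side arms at y = +-121 mm, crossbar 120 mm from the hinge. Rad: 0 = folded level towards carrier +x, in the catches (hard stop); 1.57 = straight up over the tubes (stop 1.65). Starts at 0.9 to 1.6. Stays where left (friction); 1 to 3 N at the crossbar, pushed to carrier +x and down, folds it.
- handle_grip (a point): Centre of the black sleeve (18 mm diameter, 110 mm long, along the carrier's y) in the middle of the handle's crossbar. Height 40 mm above the table when folded down, about 160 mm when straight up. It moves with the handle on a circle of 120 mm about point handle_hinge.
- handle_hinge (a point): Point on the handle's hinge axis in the middle of the carrier, 40 mm above its underside; the axis is the carrier's y.
- long_tube: Long sample tube: white body 29 mm in diameter, flat foot, 117 mm tall overall, ribbed grey cap 36 mm across over the top 18 mm. 40 to 85 g. Stands in any one of the three holes with about 1.5 mm play, underside 10 mm above the table, cap top at 127 mm. Origin: centre of its underside, z towards the cap.
- short_tube_a: A short sample tube in one of the other two holes. White body 29 mm in diameter and grey ribbed cap like the long one, but 85 mm tall, cap 33 mm across and 12 mm high; stands 32 mm lower than the long tube. Origin: centre of its underside, z towards the cap. Bystander: stays in its hole.
- short_tube_b: The other short sample tube. White body 29 mm in diameter and grey ribbed cap like the long one, but 85 mm tall, cap 33 mm across and 12 mm high; stands 32 mm lower than the long tube. Origin: centre of its underside, z towards the cap. Bystander: stays in its hole.
- reagent_bottle: Bystander: amber bottle with a white cap, 64 mm in diameter, 130 mm tall, standing on the table to the robot's right of the carrier. Origin: centre of its underside.
- microplate: Bystander: flat white well plate 85 by 127 mm, 14 mm thick, lying on the table to the robot's left of the carrier. Origin: centre of its underside.
Not all that is in view belongs to the job. What is shaped like the long_tube but orange is not meant.

How it is judged:
By the outcome, as a careful person would: the job done as asked, in the order asked, and still so for the second after the job is handed in, while the arm keeps its last pose, push and grip.
It also fails if it takes over 51 s, if anything falls off the work surface, if the arm or the gripper's body presses on something with over 40 N, if the wrist force passes 120 N, or if a joint passes its speed limit or range.

ROBOT

A 7-joint arm with a two-finger parallel gripper is mounted at the origin on the work surface. World frame = base frame: x ahead of the robot, y to its left, z up, the work surface at z = 0. Lengths are in m, angles in rad, forces in N, time in s.
With the tool pointing down it reaches from about 0.4 to 0.925 m from the base axis. Payload 4.1 kg.
Tool frame: the origin (TCP) lies midway between the tips of the shut fingers; the grasp point (between the pads) lies 19 mm behind it (ctrl.grip_point_offset is the z of the grasp point in the tool frame, in m); z points along the fingers, y is the line along which they close (so a half turn about z gives the same grasp; the last joint's range is limited). The gripper opens to 85 mm and grips with 20 to 120 N. Pads are 22 mm wide; open, the fingers measure 114 mm over their backs; the gripper's body (76 mm by 85 mm) begins 54 mm behind the grasp point. The pads swing forward as they close: fully open they stand 13 mm farther back than shut.
Start: joints at [1.244, 0.398, 0.045, 1.537, -0.019, 1.207, -0.051], TCP at [0.147, -0.633, 0.231] pointing down, gripper open.
Joint ranges: [-2.82, 2.82], [-0.49, 2.23], [-1.37, 1.46], [0, 2.46], [-1.36, 4.5], [0.23, 2], [-2.94, 2.94]. Speed limits (rad/s): [2.57, 2.57, 3.14, 3.14, 3.14, 3.14, 3.14].

INTERFACE

Orientations are given as a unit quaternion [w, x, y, z].
In Python, from cell import ctrl, imaging gives the robot as it stands.
- The arm moves only by the tool drive_tool, never from a script. Its argument "increments" is a list of rows, each a list of 3 entries, a list of its own where there are three numbers: the shift along the tool's x, y, z in units of 40 mm (1.0 is 40 mm), then the turn, a rotation vector about the tool's x, y, z in units of 6 degrees (1.0 is 6 degrees), then the opening, from -1 (shut) to 1 (fully open). A call has exactly 8 rows; each row is the pose to reach, as a shift and turn from the pose commanded when the call began, along the tool's axes at that moment; what a row does not reach only later rows make up. A row lasts 1/12 s, in which the tool goes at most 41.7 mm and 7.16 degrees, less where a joint would pass 70% of its speed; a pose out of reach is approached as far as the arm can. A call with a gripper value outside its range is refused whole. The fingers move at their own pace and stop on an object; the grip force is fixed at half the most. Time passes only in rows, so rows that repeat a pose let the fingers close, or fill a call up. It gives the time, the measured TCP pose, the force, the opening and the grip force at its end, in the units of the state.
- ctrl.state(): the state, without advancing time (a new reading comes with each control period).
- imaging.capture(name): name is "scene" or "top" or "wrist"; returns a dict with "image" (420x560x3 uint8, red, green, blue), "K" (3x3 intrinsics, pixels), "eye" and "rotation" of the camera in the world. Camera axes: x right, y down, z forward; pixel columns grow to the right and rows downward; lengths in m; the calibration is good to about 2 mm. The wrist camera is an equidistant fisheye: a pixel r from the principal point sees the ray r / f radians off the axis. A picture is of the moment at which its call begins. There is no depth.
- ctrl.finish_job(): hands the job in; it is judged then, once.
The state is a dict: "time_s": time; "joints": joint angles; "qvel": joint speeds; "effort": joint torques, N m; "tcp_pos": TCP position; "orientation": TCP orientation; "wrist_force": force on the tool from outside, world axes, zero at the start; "ft_torque": the same for the moment, N m; "opening": opening from 0.0 (shut) to 1.0 (fully open); "grasp_force": force on a finger pad.
Only numpy, scipy, OpenCV 4.12 (cv2) and the standard library are available. Lean on these libraries where they do the work, as an engineer would, in place of code of your own. Each camera call takes 0.05 s, during which the arm holds its last target. There are 200 camera calls.

## Working session

There is one attempt and no reset: what is moved stays moved. The work goes in short steps, Python scripts to look and compute and a tool call to move; the robot and the scene stay as the last step left them, time stands still between calls to the robot, and variables do not carry over. Pictures are saved under pics/ and viewed, at most 10 in all, crops included, and the job is handed in when it is done.

Besides the shell and the picture viewer there is one more tool, called after "Call:" by a JSON object that holds its "name" and its "arguments". drive_tool: Moves the arm, as the interface text tells. Its arguments: {"type":"object","properties":{"increments":{"type":"array","items":{"type":"array"}}},"required":["increments"]}

```bash
mkdir -p pics
cat > h.py <<'E'
import numpy as np,cv2
from cell import ctrl,imaging
from scipy.spatial.transform import Rotation as R
def snap(n,f):
    c=imaging.capture(n); cv2.imwrite('pics/'+f,c['image'][:,:,::-1]); np.savez('pics/'+f+'.npz',**{k:np.array(v) for k,v in c.items()}); return c
def load(f): return dict(np.load('pics/'+f+'.npz'))
def ray(c,u,v):
    return c['rotation']@np.linalg.solve(c['K'],[u,v,1.])
def atz(c,u,v,z):
    d=ray(c,u,v); return c['eye']+d*(z-c['eye'][2])/d[2]
def proj(c,p):
    q=c['K']@(c['rotation'].T@(np.asarray(p)-c['eye'])); return q[:2]/q[2]
E
python3 - <<'E'
from h import *
a=snap('scene','s0.png');b=snap('top','t0.png')
cv2.imwrite('pics/both.png',cv2.resize(np.vstack([a['image'],b['image']])[:,:,::-1],None,fx=.7,fy=.7))
print(ctrl.state()); print(a['eye'],a['rotation'],b['eye'],b['rotation'],a['K'],b['K'],ctrl.grip_point_offset)
E
```

```text
{'time_s': 0.1, 'joints': array([ 1.24399083,  0.39910171,  0.04503561,  1.53774088, -0.01870907,
        1.20691939, -0.05070022]), 'qvel': array([ 0.00136455, -0.00219906,  0.00016586, -0.00477521,  0.00033008,
       -0.00016502,  0.00118733]), 'effort': array([ 4.45621525e-03, -4.76261973e+01,  1.37053471e+00, -2.54949206e+01,
        1.20261233e-02,  5.01839822e-03,  4.64221421e-05]), 'tcp_pos': array([ 0.14669525, -0.63264613,  0.23038373]), 'orientation': array([-8.60099269e-04,  9.93513491e-01,  1.13710949e-01, -1.54632789e-04]), 'wrist_force': array([-0.14904429, -0.25988507, -0.14866627]), 'ft_torque': array([-0.0331079 ,  0.06063688,  0.00864751]), 'grasp_force': 0.0, 'opening': 1.000710749412082}
[ 1.17286819 -0.03664646  0.75510922] [-0.25380004  0.6739731   0.6491869  -0.2447492 ] [ 0.34710651 -0.00826747  1.12771063] [-0.07924081  0.70449961 -0.70271987  0.05988308] [[400.38602016   0.         278.07065901]
 [  0.         400.38602016 204.61683074]
 [  0.           0.           1.        ]] [[449.85044678   0.         274.9332511 ]
 [  0.         449.85044678 209.59177763]
 [  0.           0.           1.        ]] -0.0187
```

View pics/s0.png

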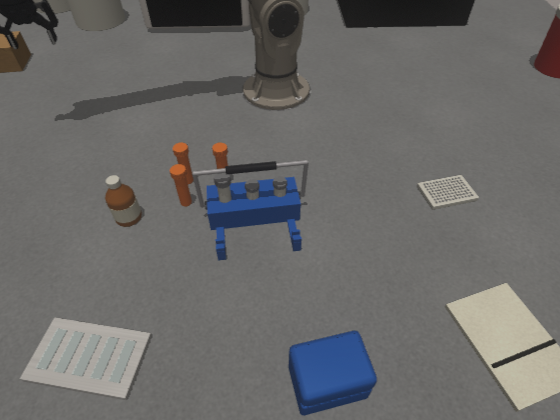

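View pics/t0.png

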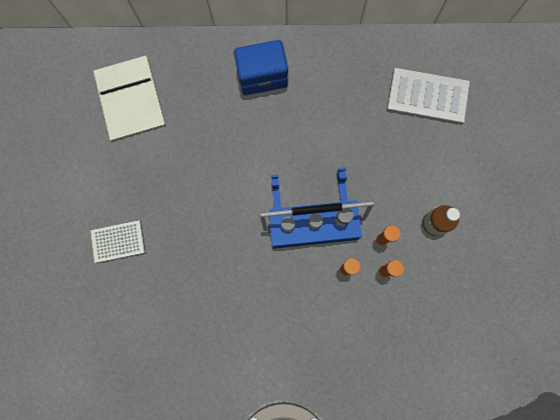

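The scene and top views show the carrier at about (315,225) in the top view, with its handle nearly up.

Things that could be taken for the long tube:
- Grey-capped tubes in the carrier, in the top view: (345,216), (315,220) and (288,225).
- Orange decoys: (390,234), (351,267) and (394,269).

I choose the one at (345,216), which is (223,185) in the scene view, because it stands tallest with a grey cap. I'll check it in a crop.

```bash
sed -i "s/    d=ray/    d=ray/; s/c\['rotation'\]@np/Q(c)@np/; s/c\['rotation'\].T@/Q(c).T@/" h.py
cat >> h.py <<'E'
def Q(c):
    q=np.asarray(c['rotation']); return q if q.ndim==2 else R.from_quat(q[[1,2,3,0]]).as_matrix()
E
python3 - <<'E'
from h import *
a=load('s0.png');b=load('t0.png')
A=cv2.resize(a['image'][135:265,180:320],None,fx=4,fy=4,interpolation=2)
B=cv2.resize(b['image'][160:285,255:415],None,fx=4,fy=4,interpolation=2)
cv2.imwrite('pics/c1.png',B[:,:,::-1]); cv2.imwrite('pics/c2.png',A[:,:,::-1])
for n,u,v,z in [('long',345,216,.127),('mid',315,220,.095),('left',288,225,.095),('plate',118,242,.014),('bottle',453,214,.13),('o1',391,233,.12),('o2',351,266,.12),('o3',395,268,.12),('sleeve',317,209,.158)]:
    print(n,atz(b,u,v,z).round(3))
E
```

```text
long [ 0.532 -0.138  0.127]
mid [ 0.529 -0.073  0.095]
left [ 0.517 -0.01   0.095]
plate [0.487 0.417 0.014]
bottle [ 0.536 -0.378  0.13 ]
o1 [ 0.495 -0.241  0.12 ]
o2 [ 0.421 -0.15   0.12 ]
o3 [ 0.417 -0.246  0.12 ]
sleeve [ 0.542 -0.073  0.158]
```

View pics/c1.png

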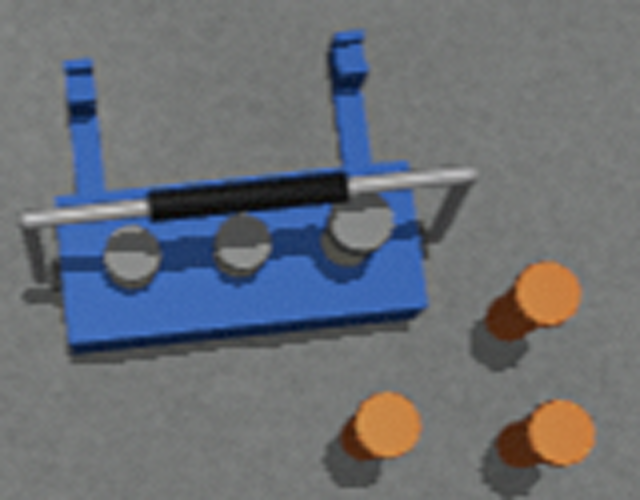

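View pics/c2.png

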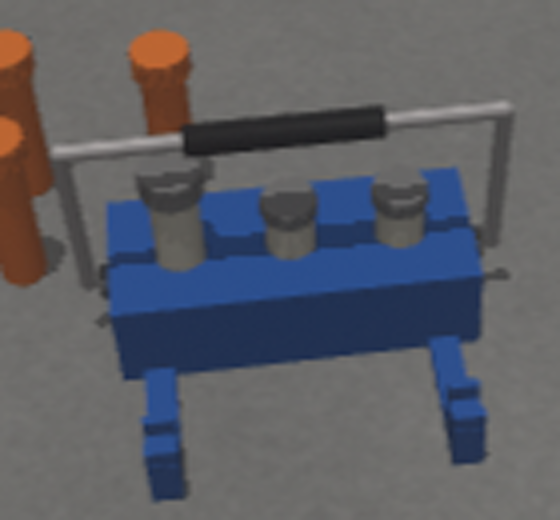

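Crop check: the grey cap at crop (362,222), top-view pixel (345.5,215.5), is larger and taller than the other two, so it is the long tube (y = -65 hole). The handle's sleeve runs from crop (150,205) to (347,186), nearly upright. Next I'll fit the carrier pose and handle angle.

Run:
```python
from h import *
from scipy.optimize import least_squares
a=load('s0.png');b=load('t0.png')
T=lambda x,y:(254.6+x/4,159.6+y/4); S=lambda x,y:(179.6+x/4,134.6+y/4)
def M(p,l,th=None):
    x,y,yaw=p[:3]; c,s=np.cos(yaw),np.sin(yaw); return np.array([x+c*l[0]-s*l[1],y+s*l[0]+c*l[1],l[2]])
obs=[(b,T(58,197),(.045,.1075,.06)),(b,T(408,163),(.045,-.1075,.06)),(b,T(428,306),(-.045,-.1075,.06)),(b,T(70,345),(-.045,.1075,.06)),
(a,S(108,205),(-.045,-.1075,.06)),(a,S(460,170),(-.045,.1075,.06)),(a,S(480,278),(.045,.1075,.06)),(a,S(112,313),(.045,-.1075,.06)),
(b,T(150,205),.055),(b,T(347,186),-.055),(a,S(184,138),-.055),(a,S(384,121),.055),(b,T(362,222),(0,-.065,.127)),(b,T(132,250),(0,.065,.095)),(b,T(243,240),(0,0,.095))]
def f(p):
    r=[]
    for c,o,l in obs:
        if np.isscalar(l): l=(.12*np.cos(p[3]),l,.04+.12*np.sin(p[3]))
        r+=list(proj(c,M(p,l))-o)
    return r
s=least_squares(f,[.52,-.07,0.05,1.4],loss='soft_l1'); p=s.x
print(p,np.round(f(p),1).reshape(-1,2).tolist())
for n,l in [('long',(0,-.065,.127)),('hinge',(0,0,.04)),('grip',(.12*np.cos(p[3]),0,.04+.12*np.sin(p[3]))),('folded',(.12,0,.04))]: print(n,M(p,l).round(4))
st=ctrl.state(); print(st['tcp_pos'],R.from_quat(st['orientation'][[1,2,3,0]]).as_matrix().round(3))
```

```text
[ 0.52868846 -0.07371394  0.09745745  1.46089377] [[-0.8, -0.4], [0.2, -0.3], [0.0, 0.6], [-0.4, -0.5], [-0.4, -0.5], [-0.4, -0.2], [0.8, -0.0], [-0.7, 0.8], [-0.5, 0.6], [0.3, 0.5], [-0.5, 1.0], [0.4, 0.5], [-0.0, -0.3], [0.0, 0.5], [0.1, 0.4]]
long [ 0.535  -0.1384  0.127 ]
hinge [ 0.5287 -0.0737  0.04  ]
grip [ 0.5418 -0.0724  0.1593]
folded [ 0.6481 -0.062   0.04  ]
[ 0.14669525 -0.63264613  0.23038373] [[ 0.974  0.226 -0.001]
 [ 0.226 -0.974  0.002]
 [-0.    -0.002 -1.   ]]
```

```bash
cat >> h.py <<'E'
CX,CY,YAW=.5287,-.0737,.0975
def W(x,y,z):
    c,s=np.cos(YAW),np.sin(YAW); return np.array([CX+c*x-s*y,CY+s*x+c*y,z])
# tool orientation: y along carrier +x, z down, then tilted by t about carrier y (tool z swings to +x)
def O(t=0):
    m=np.array([[0,1,0],[1,0,0],[0,0,-1.]])
    return R.from_euler('z',YAW)*R.from_euler('y',-t)*R.from_matrix(m)
def to(pts,rot=None,st=None):
    st=st or ctrl.state(); r0=R.from_quat(st['orientation'][[1,2,3,0]])
    dr=(r0.inv()*(rot or O())).as_rotvec()/np.radians(6)
    for p in pts: print('shift',(r0.inv().apply(np.asarray(p)-st['tcp_pos'])/.04).round(2),'turn',dr.round(2))
    print('t',st['time_s'],'tcp',st['tcp_pos'].round(4),'F',st['wrist_force'].round(1),'op',round(float(st['opening']),3),'gf',st['grasp_force'])
E
python3 -c "
from h import *
to([W(-.03,.01,.26),W(-.03,.01,.14)])"
```

```text
shift [ 11.75 -11.8   -0.72] turn [-1.000e-02 -1.000e-02 -1.375e+01]
shift [ 11.75 -11.8    2.28] turn [-1.000e-02 -1.000e-02 -1.375e+01]
t 0.1 tcp [ 0.1467 -0.6326  0.2304] F [-0.1 -0.3 -0.1] op 1.001 gf 0.0
```

Call:
{"name": "drive_tool", "arguments": {"increments": [[[0.7,-0.7,-0.7],[0,0,-1.1],-1],[[1.4,-1.4,-0.7],[0,0,-2.2],-1],[[2.1,-2.1,-0.7],[0,0,-3.3],-1],[[2.8,-2.8,-0.7],[0,0,-4.4],-1],[[3.5,-3.5,-0.7],[0,0,-5.5],-1],[[4.2,-4.2,-0.7],[0,0,-6.6],-1],[[4.9,-4.9,-0.7],[0,0,-7.7],-1],[[5.6,-5.6,-0.7],[0,0,-8.8],-1]]}}

```text
time_s: 0.77
tcp_pos: [0.3148, -0.3624, 0.259]
orientation: [-0.0, 0.838, 0.546, -0.0]
wrist_force: [1.6, 0.1, 0.3]
opening: -0.002
grasp_force: 0.0
```

```bash
python3 -c "
from h import *
to([W(-.03,.01,.26),W(-.03,.01,.14)])"
```

```text
shift [ 8.61  1.2  -0.03] turn [-0.   0.  -4.9]
shift [8.61 1.2  2.97] turn [-0.   0.  -4.9]
t 0.7667 tcp [ 0.3148 -0.3624  0.259 ] F [1.6 0.1 0.3] op -0.002 gf 0.0
```

Call:
{"name": "drive_tool", "arguments": {"increments": [[[1.0,0.15,0],[0,0,-0.7],-1],[[2.0,0.3,0],[0,0,-1.4],-1],[[3.0,0.45,0],[0,0,-2.1],-1],[[4.0,0.6,0],[0,0,-2.8],-1],[[5.0,0.7,0],[0,0,-3.5],-1],[[6.0,0.85,0],[0,0,-4.2],-1],[[7.0,1.0,0],[0,0,-4.9],-1],[[7.8,1.1,0],[0,0,-4.9],-1]]}}

```text
time_s: 1.43
tcp_pos: [0.4832, -0.0945, 0.2593]
orientation: [0.0, 0.672, 0.74, 0.0]
wrist_force: [1.6, -0.5, 0.6]
opening: 0.001
grasp_force: 0.0
```

```bash
python3 -c "
from h import *
to([W(-.03,.01,.26),W(-.03,.01,.14)])"
```

```text
shift [ 0.66  0.43 -0.02] turn [ 0.01 -0.01 -0.01]
shift [0.65 0.43 2.98] turn [ 0.01 -0.01 -0.01]
t 1.4333 tcp [ 0.4832 -0.0945  0.2593] F [ 1.6 -0.5  0.6] op 0.001 gf 0.0
```

Call:
{"name": "drive_tool", "arguments": {"increments": [[[0.4,0.3,0],[0,0,0],-1],[[0.65,0.43,0],[0,0,0],-1],[[0.65,0.43,0.3],[0,0,0],-1],[[0.65,0.43,1.0],[0,0,0],-1],[[0.65,0.43,1.7],[0,0,0],-1],[[0.65,0.43,2.4],[0,0,0],-1],[[0.65,0.43,2.95],[0,0,0],-1],[[0.65,0.43,2.95],[0,0,0],-1]]}}

```text
time_s: 2.1
tcp_pos: [0.4928, -0.0701, 0.1368]
orientation: [-0.004, 0.674, 0.739, -0.003]
wrist_force: [-0.4, 0.3, -0.6]
opening: -0.001
grasp_force: 0.0
```

```bash
python3 -c "
from h import *
snap('scene','s1.png'); c=load('s1.png')['image'][110:270,170:330]
cv2.imwrite('pics/s1c.png',cv2.resize(c,None,fx=3,fy=3)[:,:,::-1])
to([W(x,.01,z) for x,z in [(-.03,.14),(.02,.14),(.05,.138),(.075,.134),(.09,.115),(.105,.09),(.115,.065),(.118,.05),(.118,.046)]])"
```

```text
shift [ 0.08  0.09 -0.02] turn [-0.05 -0.02 -0.05]
shift [ 0.09  1.34 -0.03] turn [-0.05 -0.02 -0.05]
shift [0.09 2.09 0.02] turn [-0.05 -0.02 -0.05]
shift [0.09 2.71 0.11] turn [-0.05 -0.02 -0.05]
shift [0.09 3.09 0.59] turn [-0.05 -0.02 -0.05]
shift [0.09 3.47 1.21] turn [-0.05 -0.02 -0.05]
shift [0.1  3.72 1.83] turn [-0.05 -0.02 -0.05]
shift [0.1  3.8  2.21] turn [-0.05 -0.02 -0.05]
shift [0.09 3.8  2.31] turn [-0.05 -0.02 -0.05]
t 2.15 tcp [ 0.4947 -0.0701  0.1392] F [ 0.6 -0.   0.1] op -0.001 gf 0.0
```

View pics/s1c.png

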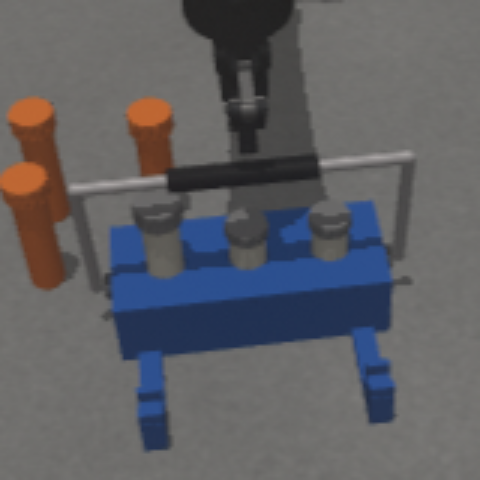

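The closed fingertips, at crop (248,150), are just on the robot side of the sleeve at (242,172). I can push now.

Call:
{"name": "drive_tool", "arguments": {"increments": [[[0.08,0.4,0],[0,0,0],-1],[[0.08,0.8,0],[0,0,0],-1],[[0.08,1.2,0],[0,0,0],-1],[[0.08,1.6,0],[0,0,0],-1],[[0.08,2.0,0],[0,0,0],-1],[[0.08,2.35,0.05],[0,0,0],-1],[[0.08,2.7,0.1],[0,0,0],-1],[[0.08,2.7,0.1],[0,0,0],-1]]}}

```text
time_s: 2.82
tcp_pos: [0.6076, -0.0567, 0.1392]
orientation: [0.001, 0.674, 0.739, 0.002]
wrist_force: [-0.2, -0.2, -0.0]
opening: 0.001
grasp_force: 0.0
```

```bash
python3 -c "
from h import *
to([W(x,.01,z) for x,z in [(.09,.115),(.105,.09),(.115,.065),(.118,.05),(.118,.046)]])
snap('scene','s2.png'); c=load('s2.png')['image'][110:270,170:330]
cv2.imwrite('pics/s2c.png',cv2.resize(c,None,fx=3,fy=3)[:,:,::-1])"
```

```text
shift [0.02 0.24 0.61] turn [ 0.05 -0.   -0.05]
shift [0.02 0.61 1.23] turn [ 0.05 -0.   -0.05]
shift [0.02 0.86 1.86] turn [ 0.05 -0.   -0.05]
shift [0.02 0.93 2.23] turn [ 0.05 -0.   -0.05]
shift [0.02 0.93 2.33] turn [ 0.05 -0.   -0.05]
t 2.8167 tcp [ 0.6076 -0.0567  0.1392] F [-0.2 -0.2 -0. ] op 0.001 gf 0.0
```

View pics/s2c.png

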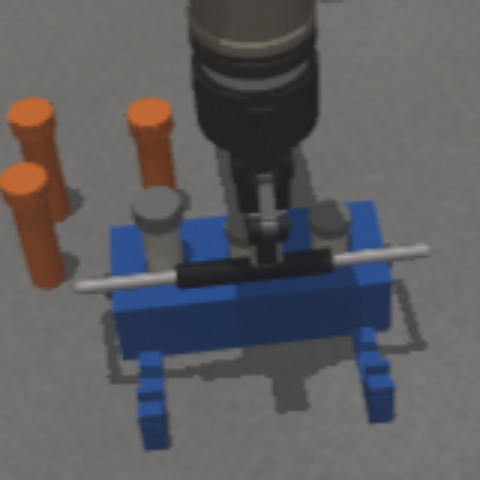

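The handle has moved to about 45°, with the sleeve at crop (255,268) ahead of the fingertips. I'll press it on down along the arc.

Call:
{"name": "drive_tool", "arguments": {"increments": [[[0,0.2,0.2],[0,0,0],-1],[[0,0.35,0.6],[0,0,0],-1],[[0,0.5,0.95],[0,0,0],-1],[[0,0.65,1.25],[0,0,0],-1],[[0,0.8,1.6],[0,0,0],-1],[[0,0.9,1.9],[0,0,0],-1],[[0,0.95,2.15],[0,0,0],-1],[[0,0.95,2.3],[0,0,0],-1]]}}

```text
time_s: 3.53
tcp_pos: [0.6423, -0.0539, 0.0477]
orientation: [-0.0, 0.674, 0.739, -0.001]
wrist_force: [-15.0, -0.6, 48.4]
opening: 0.002
grasp_force: 23.6
```

```bash
python3 -c "
from h import *
to([W(.118,.01,.049),W(.118,.01,.045)])
snap('scene','s3.png'); c=load('s3.png')['image'][110:270,170:330]
cv2.imwrite('pics/s3c.png',cv2.resize(c,None,fx=3,fy=3)[:,:,::-1])"
```

```text
shift [ 0.03  0.07 -0.03] turn [-0.02  0.01 -0.06]
shift [0.03 0.08 0.07] turn [-0.02  0.01 -0.06]
t 3.5333 tcp [ 0.6423 -0.0539  0.0477] F [-15.   -0.6  48.4] op 0.002 gf 23.59296977519989
```

View pics/s3c.png

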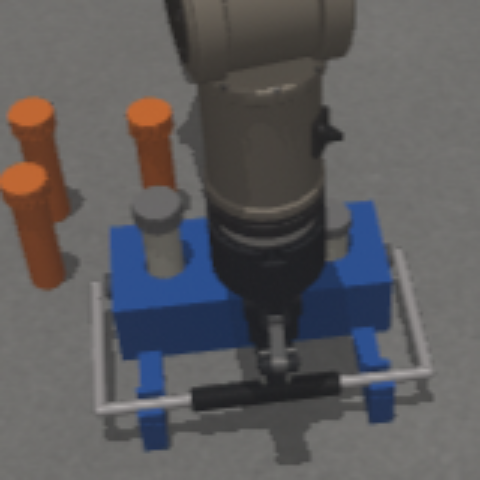

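The handle lies in its catches: the crossbar is across both U's at crop (155,405) and (375,380), and the force shows the hard stop. Next I retreat straight up.

Call:
{"name": "drive_tool", "arguments": {"increments": [[[0,0,-0.3],[0,0,0],-1],[[0,0,-0.8],[0,0,0],-1],[[0,0,-1.5],[0,0,0],-1],[[0,0,-2.3],[0,0,0],-1],[[0,0,-3.1],[0,0,0],-0.2],[[0,0,-3.9],[0,0,0],0.5],[[0,0,-4.5],[0,0,0],0.5],[[0,0,-4.5],[0,0,0],0.5]]}}

```text
time_s: 4.25
tcp_pos: [0.6454, -0.0534, 0.2317]
orientation: [0.004, 0.674, 0.739, 0.003]
wrist_force: [1.2, 0.5, 1.2]
opening: 0.567
grasp_force: 0.0
```

```bash
python3 -c "
from h import *
s=snap('scene','s4.png');
for th in (0,.05,.1):
  p=[proj(s,W(.12*np.cos(th),y,.04+.12*np.sin(th))).round(1).tolist() for y in (-.055,.055,-.121,.121)]; print(th,p)
c=s['image'][200:260,195:325]
c=cv2.resize(c,None,fx=6,fy=6)
cv2.imwrite('pics/s4c.png',c[:,:,::-1])
to([W(0,-.065,.225),W(0,-.065,.125),W(0,-.065,.085)])"
```

```text
0 [[232.8, 243.0], [282.5, 237.6], [202.5, 246.3], [311.8, 234.4]]
0.05 [[232.6, 241.3], [282.5, 235.9], [202.1, 244.7], [311.9, 232.7]]
0.1 [[232.4, 239.5], [282.5, 234.1], [201.7, 242.9], [312.1, 230.9]]
shift [-1.86 -2.9   0.08] turn [ 0.06  0.01 -0.06]
shift [-1.86 -2.92  2.58] turn [ 0.06  0.01 -0.06]
shift [-1.86 -2.93  3.58] turn [ 0.06  0.01 -0.06]
t 4.3 tcp [ 0.6439 -0.0535  0.2287] F [ 0.2 -1.  -1.2] op 0.651 gf 0.0
```

View pics/s4c.png

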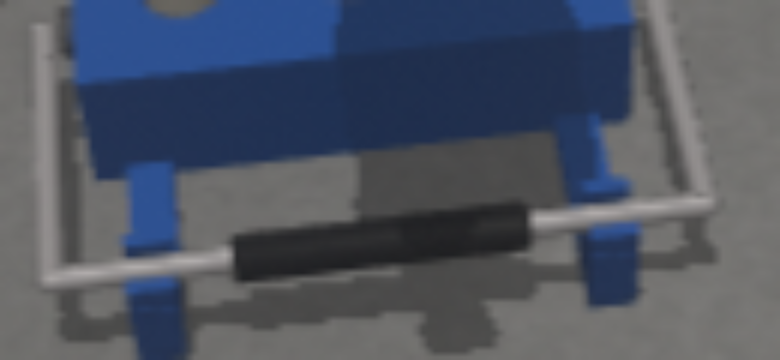

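The sleeve ends land at scene pixels (234,243) and (283,237), matching angle 0, so the handle is folded. Next I move over the long tube.

Call:
{"name": "drive_tool", "arguments": {"increments": [[[-0.5,-0.8,0],[0,0,0],0.5],[[-1.0,-1.6,0],[0,0,0],0.5],[[-1.5,-2.3,0],[0,0,0],0.5],[[-1.86,-2.91,0],[0,0,0],0.5],[[-1.86,-2.91,0.3],[0,0,0],0.5],[[-1.86,-2.91,0.8],[0,0,0],0.5],[[-1.86,-2.91,1.3],[0,0,0],0.5],[[-1.86,-2.91,1.3],[0,0,0],0.5]]}}

```text
time_s: 4.97
tcp_pos: [0.5291, -0.1379, 0.1683]
orientation: [-0.004, 0.674, 0.739, -0.002]
wrist_force: [-0.9, 0.4, -0.5]
opening: 0.75
grasp_force: 0.0
```

```bash
python3 -c "
from h import *
to([W(0,-.065,.07)])
s=snap('wrist','w1.png'); cv2.imwrite('pics/w1b.png',s['image'][:,:,::-1])"
```

```text
shift [-0.03  0.17  2.45] turn [-0.08 -0.03 -0.06]
t 4.9667 tcp [ 0.5291 -0.1379  0.1683] F [-0.9  0.4 -0.5] op 0.75 gf 0.0
```

View pics/w1b.png

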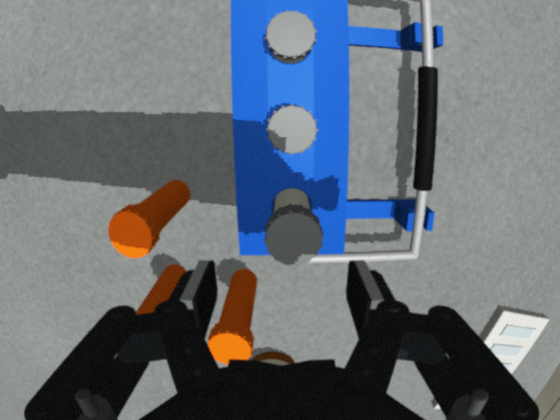

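The wrist view shows the long tube's cap at (294,235) between the pads, whose midpoint is about x = 281. That matches the remaining 0.17-unit shift. The orange tubes are clear of the fingers' path, so I descend.

Call:
{"name": "drive_tool", "arguments": {"increments": [[[-0.03,0.15,0.1],[0,0,0],0.5],[[-0.03,0.15,0.3],[0,0,0],0.5],[[-0.03,0.15,0.7],[0,0,0],0.5],[[-0.03,0.15,1.1],[0,0,0],0.5],[[-0.03,0.15,1.5],[0,0,0],0.5],[[-0.03,0.15,1.9],[0,0,0],0.5],[[-0.03,0.15,2.3],[0,0,0],0.5],[[-0.03,0.15,2.4],[0,0,0],0.5]]}}

```text
time_s: 5.68
tcp_pos: [0.538, -0.1387, 0.0752]
orientation: [-0.001, 0.674, 0.739, -0.001]
wrist_force: [-0.0, 0.1, -0.3]
opening: 0.746
grasp_force: 0.0
```

```bash
python3 -c "
from h import *
to([W(0,-.065,.07)])"
```

```text
shift [ 0.01 -0.07  0.13] turn [-0.03 -0.01 -0.05]
t 5.6833 tcp [ 0.538  -0.1387  0.0752] F [-0.   0.1 -0.3] op 0.746 gf 0.0
```

Call:
{"name": "drive_tool", "arguments": {"increments": [[[0,-0.06,0.08],[0,0,0],0.5],[[0,-0.06,0.08],[0,0,0],0.2],[[0,-0.06,0.08],[0,0,0],0],[[0,-0.06,0.08],[0,0,0],-1],[[0,-0.06,0.08],[0,0,0],-1],[[0,-0.06,0.08],[0,0,0],-1],[[0,-0.06,0.08],[0,0,0],-1],[[0,-0.06,0.08],[0,0,0],-1]]}}

```text
time_s: 6.35
tcp_pos: [0.5377, -0.1395, 0.0754]
orientation: [0.001, 0.674, 0.739, 0.0]
wrist_force: [-0.7, -0.3, 6.0]
opening: 0.387
grasp_force: 58.8
```

```bash
python3 -c "
from h import *
to([W(0,-.065,.20),W(0,-.065,.3)])"
```

```text
shift [ 0.03 -0.06 -3.12] turn [ 0.02  0.01 -0.06]
shift [ 0.03 -0.05 -5.62] turn [ 0.02  0.01 -0.06]
t 6.35 tcp [ 0.5377 -0.1395  0.0754] F [-0.7 -0.3  6. ] op 0.387 gf 58.77685189247131
```

Call:
{"name": "drive_tool", "arguments": {"increments": [[[0,0,-0.1],[0,0,0],-1],[[0,0,-0.3],[0,0,0],-1],[[0,0,-0.6],[0,0,0],-1],[[0,0,-0.9],[0,0,0],-1],[[0,0,-1.2],[0,0,0],-1],[[0,0,-1.6],[0,0,0],-1],[[0,0,-2.0],[0,0,0],-1],[[0,0,-2.4],[0,0,0],-1]]}}

```text
time_s: 7.02
tcp_pos: [0.5366, -0.1393, 0.172]
orientation: [0.0, 0.674, 0.739, 0.0]
wrist_force: [-0.1, -0.4, -0.6]
opening: 0.39
grasp_force: 59.8
```

```bash
python3 -c "
from h import *
to([W(0,-.065,.30)])
a=snap('scene','s5.png'); 
cv2.imwrite('pics/s5c.png',cv2.resize(a['image'][70:270,140:340],None,fx=2.8,fy=2.8)[:,:,::-1])"
```

```text
shift [ 0.02 -0.04 -3.2 ] turn [ 0.01  0.   -0.05]
t 7.0167 tcp [ 0.5366 -0.1393  0.172 ] F [-0.1 -0.4 -0.6] op 0.39 gf 59.776461124420166
```

View pics/s5c.png

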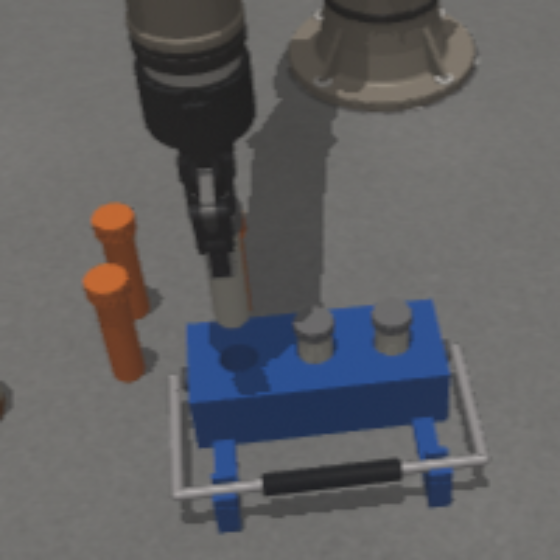

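The long tube is gripped, with its foot just clear of the hole (crop (235,322) above the hole at (240,357)). The short tubes are still in place. Next I raise it further.

Call:
{"name": "drive_tool", "arguments": {"increments": [[[0,0,-0.4],[0,0,0],-1],[[0,0,-0.9],[0,0,0],-1],[[0,0,-1.4],[0,0,0],-1],[[0,0,-1.9],[0,0,0],-1],[[0,0,-2.4],[0,0,0],-1],[[0,0,-2.9],[0,0,0],-1],[[0,0,-3.3],[0,0,0],-1],[[0,0,-3.4],[0,0,0],-1]]}}

```text
time_s: 7.73
tcp_pos: [0.538, -0.1392, 0.3095]
orientation: [0.003, 0.674, 0.739, 0.001]
wrist_force: [0.8, -0.1, 0.1]
opening: 0.389
grasp_force: 59.8
```

```bash
python3 -c "
from h import *
to([W(0,-.065,.32)],O(np.pi/4)); print(ctrl.state()['joints'].round(2))"
```

```text
shift [ 0.03 -0.07 -0.26] turn [-7.45  0.04 -0.04]
t 7.7333 tcp [ 0.538  -0.1392  0.3095] F [ 0.8 -0.1  0.1] op 0.389 gf 59.78009641170502
[ 0.65  0.21 -0.56  1.65  0.12  1.32  0.16]
```

Call:
{"name": "drive_tool", "arguments": {"increments": [[[0,0,-0.2],[-0.6,0,0],-1],[[0,0,-0.2],[-1.4,0,0],-1],[[0,0,-0.2],[-2.2,0,0],-1],[[0,0,-0.2],[-3.0,0,0],-1],[[0,0,-0.2],[-3.8,0,0],-1],[[0,0,-0.2],[-4.6,0,0],-1],[[0,0,-0.2],[-5.4,0,0],-1],[[0,0,-0.2],[-6.0,0,0],-1]]}}

```text
time_s: 8.4
tcp_pos: [0.5348, -0.1397, 0.3129]
orientation: [0.209, 0.641, 0.702, 0.228]
wrist_force: [0.1, 1.2, -1.6]
opening: 0.391
grasp_force: 59.8
```

```bash
python3 -c "
from h import *
to([W(0,-.065,.32)],O(np.pi/4)); print(ctrl.state()['joints'].round(2))"
```

```text
shift [ 0.03  0.11 -0.14] turn [-1.49  0.05 -0.05]
t 8.4 tcp [ 0.5348 -0.1397  0.3129] F [ 0.1  1.2 -1.6] op 0.391 gf 59.828662276268005
[ 0.81 -0.13 -0.44  2.1  -0.54  0.64  0.8 ]
```

Call:
{"name": "drive_tool", "arguments": {"increments": [[[0,0,0],[-0.4,0,0],-1],[[0,0,0],[-0.8,0,0],-1],[[0,0,0],[-1.2,0,0],-1],[[0,0,0],[-1.4,0,0],-1],[[0,0,0],[-1.4,0,0],-1],[[0,0,0],[-1.4,0,0],-1],[[0,0,0],[-1.4,0,0],-1],[[0,0,0],[-1.4,0,0],-1]]}}

```text
time_s: 9.07
tcp_pos: [0.537, -0.1392, 0.3144]
orientation: [0.255, 0.624, 0.684, 0.279]
wrist_force: [-0.7, 0.2, -1.0]
opening: 0.388
grasp_force: 59.8
```

Call:
{"name": "drive_tool", "arguments": {"increments": [[[0,0,0],[0,0,0],-1],[[0,0,0],[0,0,0],-1],[[0,0,0],[0,0,0],-1],[[0,0,0],[0,0,0],-1],[[0,0,0],[0,0,0],-1],[[0,0,0],[0,0,0],-1],[[0,0,0],[0,0,0],-1],[[0,0,0],[0,0,0],-1]]}}

```text
time_s: 9.73
tcp_pos: [0.5366, -0.1392, 0.3141]
orientation: [0.255, 0.624, 0.684, 0.279]
wrist_force: [-0.6, 0.2, -0.5]
opening: 0.387
grasp_force: 59.8
```

```bash
python3 -c "
from h import *
to([W(0,-.065,.32)],O(np.pi/4)); st=ctrl.state(); print(st['joints'].round(2))
r=R.from_quat(st['orientation'][[1,2,3,0]]).as_matrix(); print('tilt',np.degrees(np.arccos(-r[2,2])))
foot=st['tcp_pos']+r@[0,0,.063]; cap=st['tcp_pos']-r@[0,0,.054]
a=imaging.capture('scene'); t=imaging.capture('top')
t0=load('t0.png')
for c in (a,t):
  im=c['image'].astype(int); w=(im.min(2)>95)&(im[:,:,0]-im[:,:,2]>-5)&(im[:,:,0]-im[:,:,2]<70)
  for k in np.linspace(-.02,.13,16):
    u,v=proj(c,cap+(foot-cap)*k/.117); x,y=int(round(u)),int(round(v)); print(round(k,2),x,y,im[y,x] if 0<=y<420 and 0<=x<560 else '')
# bystanders moved?
d=np.abs(t['image'].astype(int)-t0['image']).max(2)
for n,(u,v) in dict(bottle=(445,218),plate=(118,242),left=(288,225),mid=(315,220)).items(): print(n,np.median(d[v-12:v+12,u-12:u+12]))
"
```

```text
shift [ 0.03  0.08 -0.13] turn [-0.1   0.04 -0.04]
t 9.7333 tcp [ 0.5366 -0.1392  0.3141] F [-0.6  0.2 -0.5] op 0.387 gf 59.81786370277405
[ 0.75 -0.16 -0.34  2.2  -0.84  0.53  1.11]
tilt 44.39850048267753
-0.02 206 66 [42 42 42]
-0.01 207 71 [50 50 50]
0.0 208 77 [34 33 34]
0.01 208 82 [42 42 42]
0.02 209 88 [52 52 52]
0.03 209 93 [45 45 45]
0.04 210 99 [51 51 50]
0.05 210 104 [121 118 110]
0.06 211 110 [173 168 156]
0.07 211 115 [172 168 156]
0.08 212 120 [174 169 157]
0.09 213 126 [173 168 156]
0.1 213 131 [174 169 157]
0.11 214 136 [172 168 156]
0.12 214 142 [109 107 105]
0.13 215 147 [126  69  40]
-0.02 367 218 [27 30 33]
-0.01 366 214 [13 16 19]
0.0 364 211 [ 9 10 12]
0.01 363 208 [23 23 24]
0.02 362 205 [26 27 29]
0.03 361 202 [25 26 28]
0.04 360 199 [22 22 28]
0.05 359 196 [20 22 26]
0.06 358 194 [39 41 39]
0.07 357 191 [82 84 82]
0.08 356 188 [97 98 96]
0.09 355 185 [144 144 137]
0.1 354 183 [172 172 161]
0.11 353 180 [171 171 160]
0.12 352 178 [169 168 157]
0.13 351 175 [173 173 160]
bottle 7.0
plate 11.0
left 11.0
mid 56.0
```

```bash
python3 -c "
from cell import ctrl
print(ctrl.finish_job())"
```

```text
the job is handed in; nothing more can be done
None
```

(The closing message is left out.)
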